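# Seal the icing tub: snap the lid rim home, then shut the vent

### The job

Seal the icing tub for storage: run your closed fingertips round the rim of its blue lid with light pressure until all eight raised lugs have snapped home, keeping the orange vent open meanwhile so the trapped air can escape, and then push the vent plug shut. Only touch and press: do not lift, tip or shove the tub, do not press hard enough to crack the lid, and leave everything else on the table where it is.

Things in the scene. Friction and masses are not known exactly. Their poses are not given: they have to be found in the camera images.
- tub: white icing tub, full (2 to 3.5 kg), 234 mm across, 134 mm tall, standing loose on the table, closed by a blue snap lid whose rim is a ring of eight separate lugs (45 degrees each, narrow slots between). Origin under its centre, z up. Lug k is centred at k x 45 degrees from the tub's x axis, counter-clockwise from above, on a circle of radius 114 mm round its z axis
- lid: the blue lid on the tub, same origin and axes as the tub. Each rim lug has a half-round bead 13 mm wide on top; the bead's top is level over its middle 30 mm and slopes down 5 mm to both ends, so fingertips can slide from a home lug up onto a raised one. Bead tops are 140.5 mm above the table when home, 145.5 mm when raised. The panel inside the rim lies at 121 mm
- lug0 (a joint): lift of rim lug 0 in m: 0 = snapped home, 0.005 = raised. Over-centre snap: it takes 6 to 7 N straight down to start, and once pressed past half way it snaps home by itself and stays
- lug1 (a joint): lift of rim lug 1 in m: 0 = snapped home, 0.005 = raised. Over-centre snap: it takes 6 to 7 N straight down to start, and once pressed past half way it snaps home by itself and stays
- lug2 (a joint): lift of rim lug 2 in m: 0 = snapped home, 0.005 = raised. Over-centre snap: it takes 6 to 7 N straight down to start, and once pressed past half way it snaps home by itself and stays
- lug3 (a joint): lift of rim lug 3 in m: 0 = snapped home, 0.005 = raised. Over-centre snap: it takes 6 to 7 N straight down to start, and once pressed past half way it snaps home by itself and stays
- lug4 (a joint): lift of rim lug 4 in m: 0 = snapped home, 0.005 = raised. Over-centre snap: it takes 6 to 7 N straight down to start, and once pressed past half way it snaps home by itself and stays
- lug5 (a joint): lift of rim lug 5 in m: 0 = snapped home, 0.005 = raised. Over-centre snap: it takes 6 to 7 N straight down to start, and once pressed past half way it snaps home by itself and stays
- lug6 (a joint): lift of rim lug 6 in m: 0 = snapped home, 0.005 = raised. Over-centre snap: it takes 6 to 7 N straight down to start, and once pressed past half way it snaps home by itself and stays
- lug7 (a joint): lift of rim lug 7 in m: 0 = snapped home, 0.005 = raised. Over-centre snap: it takes 6 to 7 N straight down to start, and once pressed past half way it snaps home by itself and stays
- vent_top (a point): middle of the top of the orange vent plug, a round cap 27 mm across standing on the lid's panel 50 mm from the tub's axis, on the tub's +x axis (moves with the plug); 129.5 mm above the table when shut, 135.5 mm when open
- vent (a joint): height of the vent plug in m: 0 = pushed in, shut, 0.006 = open. Over-centre snap like the lugs: 6 to 7 N straight down, snaps shut past half way and stays
- pink_bottle: magenta squeeze bottle with black cap, 46 mm across, 153 mm tall, standing at the far right corner; origin under its centre
- orange_bottle: lilac and orange-brown squeeze bottle with black cap, 39 mm across, 122 mm tall, standing to the right of the tub, nearer the robot; origin under its centre
- yellow_bottle: yellow squeeze bottle with black cap, 46 mm across, 156 mm tall, standing loose to the left of the tub, on the robot's side; origin under its centre. Leave alone
- red_bottle: salmon red squeeze bottle with black cap, 46 mm across, 156 mm tall, standing loose to the left of the tub; origin under its centre. Leave alone
- brush: flat pastry brush lying on the table to the left of the tub, 24x146x10 mm, long axis = its own y; origin under its centre
- spirit: clear glass bottle, 85 mm across, 249 mm tall, the tallest thing here, at the far left corner; origin under its centre. Keep the gripper's body clear of it
- tray: white tray along the left edge, 164x396 mm, 45 mm high, with colour bottles up to 160 mm tall; origin under its centre

How it is judged (in metres and radians):
On the way:
1. all eight rim lugs are home while the vent is still open (value of joint each of lug0, lug1, lug2, lug3, lug4, lug5, lug6, lug7 below 0.0015 m and value of joint vent above 0.004 m), for 0.2 s.
At the end, for the whole second after the job is handed in: every rim lug and the vent plug are home (joints below 1.5 mm), the tub stands upright and at rest within 30 mm of where it was, and the two loose bottles beside it are within 20 mm of where they were (value of joint each of lug0, lug1, lug2, lug3, lug4, lug5, lug6, lug7, vent below 0.0015 m and distance of tub from where it was at the start of the episode below 0.03 m and angle between tub's own z axis and vertical below 0.03 rad and linear speed of tub below 0.01 m/s and distance of each of yellow_bottle, red_bottle from where it was at the start of the episode below 0.02 m); the robot touches nothing.
It fails at once if the vent is pushed in before the whole rim is home (value of joint vent below 0.003 m and value of joint any of lug0, lug1, lug2, lug3, lug4, lug5, lug6, lug7 above 0.0025 m).
It fails at once if the tub is lifted or tipped (height (world z) of tub above 0.012 m or angle between tub's own z axis and vertical above 0.1 rad).
It fails at once if the tub is shoved more than 30 mm (distance of tub from where it was at the start of the episode above 0.03 m).
It fails at once if the lid is pressed with more than 45 N (contact force between the arm and tub above 45 N).
It fails at once if a loose bottle is moved more than 20 mm (distance of any of yellow_bottle, red_bottle from where it was at the start of the episode above 0.02 m).
It also fails if it takes over 64 s, if anything falls off the work surface, if the arm or the gripper's body presses on something with over 40 N, if the wrist force passes 120 N, or if a joint passes its speed limit or range.

### The arm

A 6-joint arm with a two-finger parallel gripper is mounted at the origin on the work surface; the furniture and walls round the work are solid. World frame = base frame: x ahead of the robot, y to its left, z up, the work surface at z = 0. Lengths are in mm, angles in rad, forces in N, time in s.
With the tool pointing down it reaches from about 300 to 775 mm from the base axis. Payload 14.6 kg.
Tool frame: the origin (TCP) lies between the finger pads; the fingertips stand 22 mm ahead of it and the grasp point (between the pads) lies 3 mm ahead of it; z points along the fingers, y is the line along which they close (so a half turn about z gives the same grasp; the last joint's range is limited). The gripper opens to 94 mm and grips with 3 to 60 N. Pads are 16 mm wide; open, the fingers measure 119 mm over their backs; the gripper's body (75 mm by 177 mm) begins 78 mm behind the grasp point.
Start: joints at [1.238, 0.3, 1.521, -0, 1.321, -0.067], TCP at [144.472, 530.676, 227.446] pointing down, gripper open.
Joint ranges: [-3.03, 3.03], [-0.79, 2.21], [0.23, 2.52], [-1.04, 4.18], [0, 3.07], [-2.55, 2.55]. Speed limits (rad/s): [2.22, 2.22, 2.57, 3.14, 3.14, 3.14].

### API

Orientations are given as a unit quaternion [w, x, y, z].
In Python, from workcell import env, eyes gives the robot as it stands. Calls block until the motion is done:
- env.move_pose(position, orientation): joint-space move of the TCP to a pose.
- env.move_l(position, ori=None, v=150, f_stop=None): straight line of the TCP; ori=None keeps the orientation; v is the mean speed in mm/s. With f_stop (N) it stops when the force on the tool has changed by that much, and returns True; else False.
- env.goto_joints(angles): joint-space move.
- env.grip(opening, grasp_force=None): finger opening in mm; grasp_force is the grip in N (None keeps the last); returns when the fingers have stopped.
- env.pause(seconds).
- env.inverse_kinematics(position, orientation): joint angles nearest the present ones, or None.
- env.read_state(): the state.
- eyes.snapshot(name): name is "scene" or "top" or "wrist"; returns (picture, depth): 384x512x3 uint8, red, green, blue; 384x512 float32, mm along the optical axis (not along the pixel's ray), 0 where there is no reading.
- eyes.get_calibration(name): a dict with "vertical_fov" (degrees; the focal length in pixels is half the picture's height over the tangent of half this angle, whatever the lens; pixels are square), "cx", "cy" (the principal point, pixels), "k1" (the pictures are not rectified: a ray, as slopes to the right and down, at radius r is drawn at 1 + k1 r^2 times it, then the intrinsics apply), "cam_to_world" (4x4, takes a point from camera to world coordinates); the wrist camera has in their place "tool_from_camera" (4x4, takes a point from camera to tool coordinates, whose origin is the TCP and whose axes are the flange's). Camera axes: x right, y up, looking along -z (the intrinsics and any distortion apply to the point x, -y, -z); pixel columns grow to the right and rows downward; lengths in mm; the calibration is good to about 2 mm. A picture is of the moment at which its call begins: read the wrist's pose just before it. get_calibration takes no time and is no camera call.
A pose or a line that the arm cannot do raises env.MotionError and nothing moves.
- env.sign_off(): hands the job in; it is judged then, once.
The state is a dict: "clock": time; "joints": joint angles; "joint_vel": joint speeds; "joint_efforts": joint torques, N m; "tcp_pos": TCP position; "tool_rot": TCP orientation; "ft_force": force on the tool from outside, world axes, zero at the start; "ft_torque": the same for the moment, N m; "finger_gap": finger opening in mm; "grasp_force": force on a finger pad.
Only numpy, scipy, OpenCV 4.12 (cv2) and the standard library are available. Lean on these libraries where they do the work, as an engineer would, in place of code of your own. Each camera call takes 0.05 s, during which the arm holds its last target. There are 200 camera calls.

## Working session

There is one attempt and no reset: what is moved stays moved. The work goes in short steps, each a Python script; the robot and the scene stay as the last script left them, time stands still between calls to the robot, and variables do not carry over. Pictures are saved under pics/ and viewed, at most 10 in all, crops included, and the job is handed in when it is done.

```bash
mkdir -p pics; cat > h.py <<'E'
import numpy as np, cv2
from workcell import env, eyes
def cal(n):
    c=eyes.get_calibration(n); f=192/np.tan(np.radians(c["vertical_fov"])/2); return c,f
def T_of(n,c,st=None):
    if "cam_to_world" in c: return np.array(c["cam_to_world"])
    from scipy.spatial.transform import Rotation as R
    st=st or env.read_state(); q=st["tool_rot"]; T=np.eye(4)
    T[:3,:3]=R.from_quat([q[1],q[2],q[3],q[0]]).as_matrix(); T[:3,3]=st["tcp_pos"]
    return T@np.array(c["tool_from_camera"])
def rays(n,px,st=None):
    c,f=cal(n); T=T_of(n,c,st); px=np.atleast_2d(np.asarray(px,float))
    d=(px-[c["cx"],c["cy"]])/f
    u=d.copy()
    for _ in range(20): u=d/(1+c["k1"]*(u**2).sum(1,keepdims=True))
    v=np.c_[u[:,0],-u[:,1],-np.ones(len(u))]
    return T[:3,3], v@T[:3,:3].T     # scaled so depth multiplies directly
def plane(n,px,z,st=None):
    o,v=rays(n,px,st); return o+v*((z-o[2])/v[:,2])[:,None]
def deproj(n,px,depth,st=None):
    o,v=rays(n,px,st); p=np.atleast_2d(px).astype(int); return o+v*depth[p[:,1],p[:,0]][:,None]
E
python3 - <<'E'
from h import *
s=env.read_state(); print(s)
for n in ("top","scene","wrist"):
    st=env.read_state(); im,d=eyes.snapshot(n); np.savez(f"pics/{n}.npz",im=im,d=d)
    cv2.imwrite(f"pics/{n}.png",im[:,:,::-1]); c,f=cal(n); print(n,c["cx"],c["cy"],f,c["k1"],T_of(n,c,st).round(2).tolist())
a=[cv2.imread(f"pics/{n}.png") for n in("top","scene")]
cv2.imwrite("pics/v1.png",cv2.resize(np.vstack(a),None,fx=.78,fy=.78))
E
```

```text
{'clock': 0.0, 'joints': array([ 1.23842020e+00,  3.00421839e-01,  1.52159512e+00,  3.10449439e-05,
        1.32068095e+00, -6.66082438e-02]), 'joint_vel': array([-1.85994999e-05, -2.05278147e-04, -1.03485262e-03, -2.23204285e-06,
        4.99592077e-04, -4.86502884e-05]), 'joint_efforts': array([ 2.30516940e-03, -5.31812489e+01, -3.52731156e+01,  7.08895829e-02,
        2.45453732e-02, -1.42888407e-04]), 'tcp_pos': array([144.37966662, 530.46428419, 226.90739273]), 'tool_rot': array([-1.24255139e-04,  1.32497000e-01,  9.91183252e-01, -5.38692104e-04]), 'ft_force': array([ 0.82170538, -0.34610293,  0.11994864]), 'ft_torque': array([-0.01773245, -0.04190104,  0.01551808]), 'grasp_force': 0.0, 'finger_gap': 94.17889610641669}
top 262.58263884591406 193.55660527773372 373.80880808780324 0.027543300776872663 [[-0.01, 0.99, -0.13, 386.21], [-1.0, -0.02, -0.03, -172.66], [-0.03, 0.13, 0.99, 1073.7], [0.0, 0.0, 0.0, 1.0]]
scene 256.0987392358161 194.26402296219212 369.1668026491319 -0.05070538100545437 [[0.9, 0.37, -0.22, 251.29], [-0.43, 0.77, -0.47, -683.09], [-0.01, 0.52, 0.85, 1049.69], [0.0, 0.0, 0.0, 1.0]]
wrist 255.18360960523268 187.97773560304202 282.73958478117294 -0.06184557398900819 [[0.26, -0.93, -0.25, 72.69], [0.96, 0.25, 0.07, 550.14], [-0.0, -0.26, 0.97, 383.55], [0.0, 0.0, 0.0, 1.0]]
```

View pics/top.png

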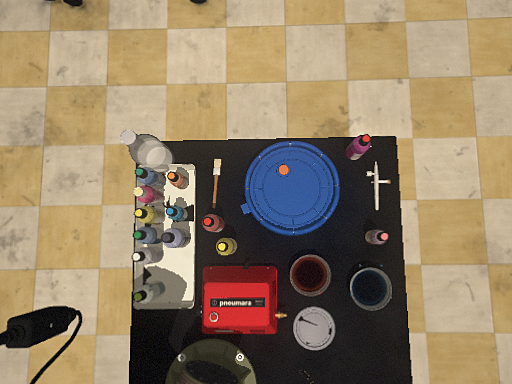

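View pics/scene.png

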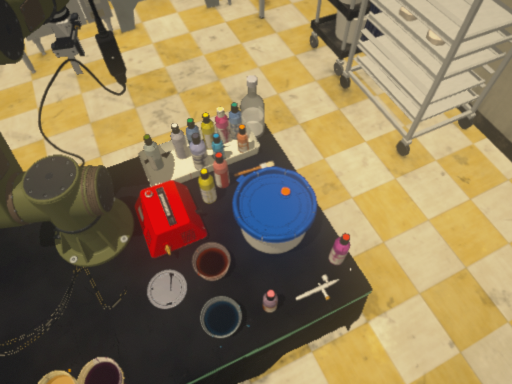

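The top view shows the blue lid around (292,188) and the orange vent at (283,170). The yellow bottle is at (226,246) and the red bottle at (212,222). The scene view shows the lid at about (274,202) and the vent at (286,191).

```bash
cat >> h.py <<'E'
def masks(im):
    hsv=cv2.cvtColor(im,cv2.COLOR_RGB2HSV)
    return cv2.inRange(hsv,(100,150,60),(125,255,255)), cv2.inRange(hsv,(3,140,150),(16,255,255))
def biggest(m,near=None):
    cs=cv2.findContours(m,cv2.RETR_EXTERNAL,cv2.CHAIN_APPROX_NONE)[0]
    if near is not None: cs=[c for c in cs if cv2.contourArea(c)>8 and np.hypot(*(c.reshape(-1,2).mean(0)-near))<near_tol]
    return max(cs,key=cv2.contourArea)
near_tol=40
def circ(p):
    p=p[:,:2]
    for _ in range(6):
        A=np.c_[2*p,np.ones(len(p))]; s=np.linalg.lstsq(A,(p**2).sum(1),rcond=None)[0]
        r=np.sqrt(s[2]+s[0]**2+s[1]**2); e=np.hypot(*(p-s[:2]).T)-r
        k=abs(e)<max(2*e.std(),1); p=p[k]
    return s[:2],r,e[k].std(),k.sum()
def centroid(c):
    m=cv2.moments(c); return np.array([m["m10"],m["m01"]])/m["m00"]
def tri(o1,v1,o2,v2):
    A=np.c_[v1,-v2]; t=np.linalg.lstsq(A,o2-o1,rcond=None)[0]
    a,b=o1+v1*t[0],o2+v2*t[1]; return (a+b)/2,np.linalg.norm(a-b)
E
python3 - <<'E'
from h import *
R={}
for n,near in(("top",(283,170)),("scene",(286,191))):
    z=np.load(f"pics/{n}.npz"); im,d=z["im"],z["d"]; b,o=masks(im)
    lab=cv2.connectedComponents(b)[1]; b=np.uint8(lab==lab[{"top":(200,292),"scene":(210,270)}[n]])*255
    c=biggest(b).reshape(-1,2); oc=centroid(biggest(o,near)); R[n]=oc
    print(n,"vent px",oc,"on z135.5",plane(n,oc,135.5).round(1),"depth",deproj(n,oc,d).round(1))
    for zz in (132,141,145): print(zz,circ(plane(n,c,zz)))
    ys,xs=np.nonzero(b); P=deproj(n,np.c_[xs,ys],d); print("z pct",np.percentile(P[:,2],[5,25,50,75,95,99]).round(1))
    print("low circle", circ(P[(P[:,2]>100)]) if 0 else "")
print(tri(*[x for n in R for x in (lambda o,v:(o,v[0]))(*rays(n,R[n]))]))
E
```

```text
top vent px [283.1957672  169.33333333] on z135.5 [[ 568.8 -201.2  135.5]] depth [[ 568.9 -201.3  134.9]]
132 (array([ 521.12561269, -221.82979195]), np.float64(118.49033073814788), np.float64(2.7557475041684585), np.int64(343))
141 (array([ 519.83615927, -221.35987219]), np.float64(117.35789655790134), np.float64(2.7294103115351382), np.int64(343))
145 (array([ 519.26306886, -221.15101896]), np.float64(116.85459247779312), np.float64(2.7177048925869953), np.int64(343))
z pct [118.9 120.7 122.2 124.4 144.8 147.2]
low circle 
scene vent px [285.32444444 191.02222222] on z135.5 [[ 566.5 -205.9  135.5]] depth [[ 566.5 -206.   135.6]]
132 (array([ 511.21614522, -231.79378173]), np.float64(109.73906392573538), np.float64(2.5607965353301934), np.int64(222))
141 (array([ 508.66698327, -236.21973508]), np.float64(108.66282701252088), np.float64(2.535682199013272), np.int64(222))
145 (array([ 507.53402241, -238.18682547]), np.float64(108.18449949553815), np.float64(2.5245202717613338), np.int64(222))
z pct [117.8 119.6 121.  122.8 143.3 145.9]
low circle 
(array([ 570.04234415, -201.38960128,  126.69373391]), np.float64(0.9541551119205351))
```

```bash
cat >> h.py <<'E'
Q=[0,.1325,.99118,0]; Q=list(np.array(Q)/np.linalg.norm(Q))
E
python3 - <<'E'
from h import *
env.grip(0,10)
p=env.read_state()["tcp_pos"]; env.move_l([p[0],p[1],330],v=200)
V=[]
for i,y in enumerate((-262,-182)):
    env.move_pose([520,y,330],Q); env.pause(.3)
    st=env.read_state(); im,d=eyes.snapshot("wrist"); np.savez(f"pics/w{i}.npz",im=im,d=d,p=st["tcp_pos"],q=st["tool_rot"])
    cv2.imwrite(f"pics/w{i}.png",im[:,:,::-1])
s=env.read_state();print(s["clock"],s["joints"],s["tcp_pos"],s["finger_gap"],s["ft_force"])
E
```

```text
6.425 [-4.04234009e-01  2.47291189e-01  1.35291135e+00 -2.81919295e-05
  1.54164873e+00 -1.70828808e+00] [ 519.94953807 -182.63002151  329.82073661] 0.6395607592120688 [-0.183828   -0.33911946  0.16100045]
```

View pics/w0.png

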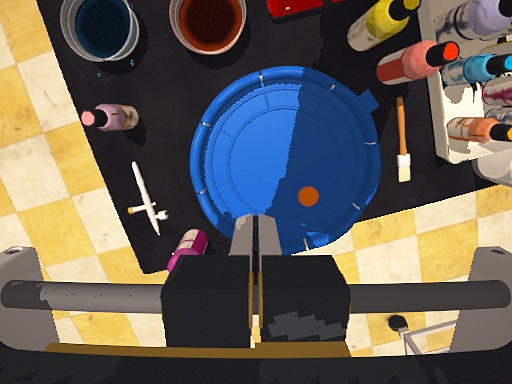

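The wrist view shows the lid centred near (287,160) and the vent at (308,196). The slots between lugs show as light ticks, for example at (261,78) and (200,196). Next I fit the rim and the vent from both wrist views.

```bash
python3 - <<'E'
from h import *
L=[]
for i in (0,1):
    z=np.load(f"pics/w{i}.npz"); im,d=z["im"],z["d"]; st=dict(tcp_pos=z["p"],tool_rot=z["q"])
    hsv=cv2.cvtColor(im,cv2.COLOR_RGB2HSV)
    b=cv2.inRange(hsv,(98,130,40),(128,255,255)); o=cv2.inRange(hsv,(3,150,100),(16,255,255))
    ys,xs=np.nonzero(d>0); P=deproj("wrist",np.c_[xs,ys],d,st)
    cen=np.array([520,-222])
    rr=np.hypot(*(P[:,:2]-cen).T); k=(b[ys,xs]>0)&(rr<135)
    rim=P[k&(P[:,2]>128)&(rr>100)]
    print("rim outer+inner",circ(rim)); top=rim[rim[:,2]>np.percentile(rim[:,2],60)]
    print("crest",circ(top),"z",np.percentile(rim[:,2],[50,90,98]).round(1),"panel",np.median(P[k&(rr<80)][:,2]).round(1))
    a=np.degrees(np.arctan2(*(rim[:,:2]-circ(top)[0]).T[::-1]))%360
    print("z by angle",[ (int(t),round(float(np.percentile(rim[(a>=t)&(a<t+15)][:,2],95)),1)) for t in range(0,360,15) if ((a>=t)&(a<t+15)).sum()>20])
    # outer contour at z 140
    oc=[c for c in cv2.findContours(o,cv2.RETR_EXTERNAL,cv2.CHAIN_APPROX_NONE)[0] if 60<cv2.contourArea(c)<1500 and np.hypot(*(plane("wrist",centroid(c),135,st)[0,:2]-[569,-202]))<25]
    oc=centroid(max(oc,key=cv2.contourArea)); L.append((oc,st))
    print("vent",oc,plane("wrist",oc,135.5,st).round(1),deproj("wrist",oc,d,st).round(1))
    # slot pixels: not-blue within ring
    rg=np.float32(P); k2=(b[ys,xs]==0)&(abs(np.hypot(*(P[:,:2]-circ(top)[0]).T)-114)<7)&(P[:,2]>100)&(P[:,2]<150)
    aa=np.degrees(np.arctan2(*(P[k2][:,:2]-circ(top)[0]).T[::-1]))%360
    h=np.histogram(aa,bins=np.arange(0,361,2))[0]; print("slots",[(2*j+1,int(h[j])) for j in np.nonzero(h>=3)[0]])
(o1,v1),(o2,v2)=[rays("wrist",c,s) for c,s in L]; print(tri(o1,v1[0],o2,v2[0]))
E
```

```text
rim outer+inner (array([ 520.56813943, -223.53610778]), np.float64(111.65589526863442), np.float64(3.629696573527743), np.int64(5947))
crest (array([ 521.47731313, -223.38748445]), np.float64(113.17886043384362), np.float64(2.8583161925084015), np.int64(2418)) z [140.9 144.5 145.5] panel 120.5
z by angle [(0, 143.7), (15, 145.1), (30, 144.1), (45, 143.2), (60, 145.3), (75, 143.8), (90, 143.2), (105, 145.4), (120, 144.3), (135, 143.8), (150, 145.7), (165, 144.4), (180, 143.9), (195, 145.6), (210, 144.6), (225, 143.1), (240, 145.6), (255, 144.6), (270, 143.4), (285, 145.3), (300, 144.5), (330, 145.0), (345, 144.1)]
vent [307.89587184 195.99383857] [[ 566.6 -203.8  135.5]] [[ 566.7 -203.8  135.3]]
slots [(np.int64(1), 28), (np.int64(33), 3), (np.int64(45), 20), (np.int64(47), 4), (np.int64(89), 10), (np.int64(91), 10), (np.int64(135), 13), (np.int64(137), 6), (np.int64(181), 15), (np.int64(225), 3), (np.int64(227), 13), (np.int64(271), 9), (np.int64(273), 11), (np.int64(307), 6)]
rim outer+inner (array([ 520.53865009, -222.0421773 ]), np.float64(111.73050430529209), np.float64(3.482277129551562), np.int64(5079))
crest (array([ 521.51212421, -222.91035424]), np.float64(113.38319964810682), np.float64(2.764723469002523), np.int64(2057)) z [140.8 144.4 145.4] panel 120.5
z by angle [(15, 145.3), (30, 144.2), (45, 143.3), (60, 145.2), (75, 144.3), (90, 143.9), (105, 145.4), (120, 144.1), (135, 143.8), (150, 145.7), (165, 144.3), (180, 143.4), (195, 145.5), (210, 144.2), (225, 143.6), (240, 145.4), (255, 144.3), (270, 143.6), (285, 145.3), (300, 144.1), (315, 138.8)]Traceback (most recent call last):
  File "<stdin>", line 17, in <module>
ValueError: max() iterable argument is empty
```

```bash
cat >> h.py <<'E'
C=np.array([521.5,-223.0]); A0=23.2
def rim(deg,tip,r=114):
    a=np.radians(deg); return [C[0]+r*np.cos(a),C[1]+r*np.sin(a),tip+22]
E
python3 - <<'E'
from h import *
env.move_pose(rim(A0,175),Q); env.move_l(rim(A0,151),v=80)
f0=env.read_state()["ft_force"]
hit=env.move_l(rim(A0,141),v=12,f_stop=3); s=env.read_state()
print(hit,s["tcp_pos"]-[0,0,22],s["ft_force"]-f0,s["joints"],s["clock"])
E
```

```text
True [ 626.37099071 -178.06969811  145.1855831 ] [0.61626093 0.54993192 5.97992381] [-3.33233805e-01  5.75007265e-01  1.27193971e+00  5.16689267e-05
  1.29436491e+00 -1.63830481e+00] 8.1417
```

```bash
cat > slide.py <<'E'
from h import *
f0=np.array([-0.2,-0.3,.15])
env.move_l(rim(A0,141.4),v=15,f_stop=20); tip=141.6
for k in range(0,25):
    a=A0+15*k
    hit=env.move_l(rim(a,tip),v=50,f_stop=18); s=env.read_state(); f=s["ft_force"]-f0
    print(15*k,(s["tcp_pos"]-np.array(rim(a,0))).round(2),f.round(1))
    if hit: print("HIT"); break
    tip=np.clip(tip+(0.25 if f[2]>10 else 0),141,142.3)
print(s["clock"])
E
python3 slide.py
```

```text
0 [-1.0000e-02 -0.0000e+00  1.4153e+02] [0.9 0.7 0.6]
15 [ 6.0000e-02 -4.0000e-02  1.4174e+02] [1.2 1.3 0.3]
30 [  0.3    0.19 142.76] [ 2.1 -1.6  6.4]
45 [4.0000e-02 3.0000e-02 1.4153e+02] [ 0.   0.  -0.5]
60 [ 1.2000e-01 -5.0000e-02  1.4176e+02] [0.3 0.2 0.5]
75 [-1.0000e-02  8.0000e-02  1.4255e+02] [2.1 2.4 6.6]
90 [ 1.0000e-02 -3.0000e-02  1.4154e+02] [ 1.1  0.6 -0.4]
105 [ 7.000e-02 -6.000e-02  1.417e+02] [ 1.1  0.5 -0. ]
120 [ 4.0000e-02 -1.9000e-01  1.4186e+02] [-0.2  1.7  4.6]
135 [-4.0000e-02  3.0000e-02  1.4148e+02] [0.4 0.8 0.1]
150 [-5.0000e-02  0.0000e+00  1.4156e+02] [ 0.1  0.  -0.8]
165 [ 6.0000e-02 -2.8000e-01  1.4173e+02] [0.5 3.  3.1]
180 [-1.2000e-01  5.0000e-02  1.4147e+02] [-0.4  0.6 -0.5]
195 [-8.0000e-02  1.0000e-01  1.4146e+02] [ 0.1 -0.1  0.8]
210 [  0.17  -0.3  141.57] [-3.5  2.   2.3]
225 [-9.0000e-02  6.0000e-02  1.4144e+02] [-0.4  1.  -0.5]
240 [-8.0000e-02  5.0000e-02  1.4145e+02] [ 0.3  0.7 -0.2]
255 [  0.48  -0.46 141.99] [-1.5 -2.9  4.2]
270 [-7.0000e-02  1.0000e-01  1.4142e+02] [-0.3 -0.3  0.2]
285 [-3.0000e-02  2.0000e-02  1.4152e+02] [ 0.6 -0.4 -0.8]
300 [3.50e-01 8.00e-02 1.42e+02] [ 1.6 -0.3  3.4]
315 [-8.0000e-02  4.0000e-02  1.4137e+02] [0. 1. 0.]
330 [-0.000e+00 -4.000e-02  1.416e+02] [0.7 0.9 0.9]
345 [ 1.0000e-02 -5.0000e-02  1.4164e+02] [ 0.2  1.  -0.8]
360 [ 5.0000e-02 -4.0000e-02  1.4168e+02] [ 0.6  0.6 -0.2]
26.5667
```

Each lug resisted and then snapped, after which the force fell to zero. I'll lift off and check with the wrist camera before closing the vent.

```bash
python3 - <<'E'
from h import *
env.move_l(rim(A0,165),v=100); env.move_pose([485,-223,330],Q); env.pause(.3)
st=env.read_state(); im,d=eyes.snapshot("wrist"); cv2.imwrite("pics/w2.png",im[:,:,::-1])
env.move_pose([520,-300,330],Q); env.pause(.3); st2=env.read_state(); im2,d2=eyes.snapshot("wrist")
L=[]
for im,d,st in((im,d,st),(im2,d2,st2)):
    hsv=cv2.cvtColor(im,cv2.COLOR_RGB2HSV)
    b=cv2.inRange(hsv,(98,130,40),(128,255,255)); o=cv2.inRange(hsv,(3,150,90),(16,255,255))
    ys,xs=np.nonzero(d>0); P=deproj("wrist",np.c_[xs,ys],d,st)
    rr=np.hypot(*(P[:,:2]-C).T); k=(b[ys,xs]>0)&(rr<122)&(rr>105)&(P[:,2]>125)
    R=P[k]; print("circle",circ(R[R[:,2]>np.percentile(R[:,2],60)]))
    a=(np.degrees(np.arctan2(*(R[:,:2]-C).T[::-1]))-A0)%360
    print("lug z",[(j,round(float(np.percentile(R[m][:,2],90)),1),int(m.sum())) for j in range(8) if (m:=abs((a-45*j+180)%360-180)<7).sum()>10])
    kv=(o[ys,xs]>0)&(np.hypot(*(P[:,:2]-[567.5,-203.5]).T)<22)&(P[:,2]<150)
    if kv.sum()>20:
        px=np.c_[xs,ys][kv].mean(0); L.append(rays("wrist",px,st)); print("vent",kv.sum(),P[kv].mean(0).round(1),np.percentile(P[kv][:,2],[50,90]).round(1))
if len(L)==2: print("tri",tri(L[0][0],L[0][1][0],L[1][0],L[1][1][0]))
print(st2["clock"])
E
```

```text
circle (array([ 521.3515428 , -223.27401844]), np.float64(113.20722811175571), np.float64(2.77828850522403), np.int64(1756))
lug z [(0, 134.3, 23), (1, 139.8, 243), (2, 140.2, 249), (3, 140.3, 257), (4, 140.3, 252), (5, 140.0, 240), (6, 139.9, 202)]
vent 264 [ 566.7 -203.1  134.4] [134.4 135.4]
circle (array([ 521.5661309 , -223.39285087]), np.float64(113.2773584468351), np.float64(2.8010560628146774), np.int64(2334))
lug z [(0, 139.8, 244), (1, 140.0, 279), (2, 140.0, 308), (3, 140.3, 288), (4, 140.1, 269), (5, 140.2, 243), (6, 140.0, 144), (7, 139.8, 231)]
vent 308 [ 567.1 -203.9  134.1] [134.4 135.3]
tri (array([ 568.39839862, -203.0875645 ,  130.22720883]), np.float64(0.07587983592486361))
28.8667
```

View pics/w2.png

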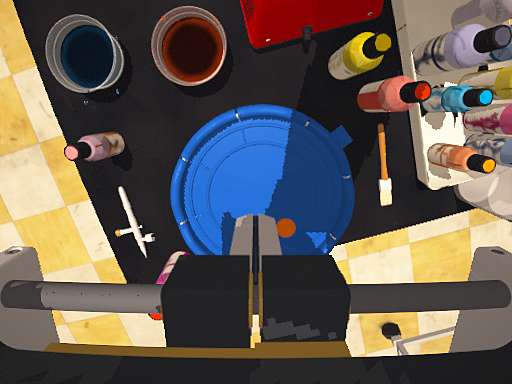

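The picture shows the lid still in place, centred near (262,190), with the vent open at (285,228). The depth data puts all eight lug tops at about 140 mm, which is home, and the vent at 135 mm, which is open. Now I press the vent.

```bash
python3 - <<'E'
from h import *
x,y=567.3,-203.5
env.move_pose([x,y,180],Q); env.move_l([x,y,163],v=60)
h=env.move_l([x,y,153],v=12,f_stop=3); s=env.read_state(); print("contact tip",h,s["tcp_pos"]-[0,0,22],s["ft_force"])
h=env.move_l([x,y,130.3+22],v=12,f_stop=15); s=env.read_state(); print("pressed",h,s["tcp_pos"]-[0,0,22],s["ft_force"])
env.move_l([x,y,190],v=100); env.move_pose([500,-300,330],Q); env.pause(.3)
st=env.read_state(); im,d=eyes.snapshot("wrist")
ys,xs=np.nonzero(d>0); P=deproj("wrist",np.c_[xs,ys],d,st)
hsv=cv2.cvtColor(im,cv2.COLOR_RGB2HSV); o=cv2.inRange(hsv,(3,150,90),(16,255,255)); b=cv2.inRange(hsv,(98,130,40),(128,255,255))
kv=(o[ys,xs]>0)&(np.hypot(*(P[:,:2]-[x,y]).T)<22)&(P[:,2]<150); print("vent",kv.sum(),np.percentile(P[kv][:,2],[50,90]).round(1))
R=P[(b[ys,xs]>0)&(abs(np.hypot(*(P[:,:2]-C).T)-113.5)<8.5)&(P[:,2]>125)]; a=(np.degrees(np.arctan2(*(R[:,:2]-C).T[::-1]))-A0)%360
print([(j,round(float(np.percentile(R[m][:,2],90)),1)) for j in range(8) if (m:=abs((a-45*j+180)%360-180)<7).sum()>50],circ(R)[:2],st["clock"])
E
```

```text
contact tip True [ 567.29726168 -203.47709756  135.12297727] [ 1.32685324 -0.01517868  1.46587443]
pressed False [ 567.19338313 -203.4545526   130.01439766] [ 0.57183802 -0.18503138 -0.17154759]
vent 287 [128.3 129.4]
[(0, 139.8), (1, 139.7), (2, 140.2), (3, 140.3), (4, 140.3), (5, 140.1), (7, 138.7)] (array([ 520.10471277, -223.96921392]), np.float64(111.6765256072363)) 32.7833
```

```bash
python3 -c "
from h import *
print(env.sign_off())"
```

```text
the job is handed in; nothing more can be done
None
```

The tub is sealed and the job handed in at about 33 s: all eight lugs read home with the vent still open, then the vent plug was pushed shut, and the tub had not measurably moved. (`sign_off()` returned no verdict, lug 6 was hidden in the last picture, and I did not re-measure the two loose bottles.)

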